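Take the basket out of the ultrasonic cleaner

TASK

Lift the loose lid off the ultrasonic cleaner by its knob and lay it down gently, knob up, in the middle of the blue mat. Then take the instrument basket by its blue grip, raise it straight up out of the tank without spilling the two things in it, and finish holding it still and level over the tank, its underside about 6 cm above the tank's rim: do not put it down or let go. Leave everything else on the table where it is.

Things in the scene. Friction and masses are not known exactly. Their poses are not given: they have to be found in the camera images.
- cleaner: Bench-top ultrasonic cleaner, fixed, a white box 200 (x) by 240 (y) by 130 high with a grey control panel on its -x side. Origin: centre of its underside on the table, z up. Open steel tank in the middle, 130 (x) by 170 (y) inside, 85 deep: its rim is at z = 130, its floor at z = 45; walls 35 thick. It stands left or right on the table, turned up to 15 degrees.
- lid: Loose grey plastic lid, about 0.22 kg, lying on the cleaner's rim: plate 150 (x) by 190 (y) by 4 thick over a plug 122 by 162 by 6 that drops into the tank mouth with 4 mm play each side. Black round knob in the middle. Origin: centre of the plug's underside (z = 124 above the table when closed; on the mat it stands on the plug, origin at z = 3), z up through the knob. Plate top at z = 10, knob top at z = 46.
- lid_knob (a point): Centre of the lid's knob, on the lid's axis 34 above its origin. The knob is an upright cylinder 28 in diameter and 24 high (z 22 to 46 of the lid) on a thinner neck, 12 clear of the plate.
- basket: Loose steel instrument basket, about 0.22 kg plus its load, standing on the tank floor under the lid: tray 116 (x) by 154 (y), walls 30 high and 3 thick, floor 3 thick. A level blue grip bar spans it over the middle along x, carried by a flat post at each end. Origin: centre of its underside, z up; axes within 2 degrees of the cleaner's.
- basket_grip (a point): Middle of the basket's blue grip bar, 62 above the basket's origin. The bar is 108 long (basket x), 14 wide (basket y) and 16 high; when the basket stands in the tank its top is 15 below the rim. Free space beside and below it: 67 each side in y to the tray walls, nothing in the tray is higher than 28 above the basket's origin.
- mat: Flat blue mat fixed on the table, 200 (x) by 240 (y) by 3 thick, origin at the centre of its underside. It lies on the other side from the cleaner, turned up to 15 degrees, empty.
- bur_block: Aluminium block 50 by 26 by 14 with a row of small burs, to 25 high, about 0.06 kg (varies), loose in the basket on its +y side. Origin: centre of its underside. It stays in the basket.
- mirror: Mouth mirror, black flat handle with a steel disc head, 91 long and 8 high, 0.025 kg, loose in the basket on its -y side. Origin: underside of the middle of the handle. It stays in the basket.
- curing_light: White cordless curing light lying down, 200 long, 48 high at its orange round shield, origin on its underside near the middle, tip at +x; lies towards the far edge of the table, leave alone.
- jaw_model: Red half-round tooth model with white teeth, 55 wide, 27 high, origin at the centre of its underside; leave alone.
- bottle: Small black bottle with a blue label and white cap, 28 in diameter and 55 high, origin at the centre of its underside; leave alone.
- syringe: White and blue composite syringe lying along its x, 126 long, 22 high, origin on its underside near the middle; leave alone.
- scaler: Black double-ended hand scaler lying along its x, 170 long, 9 high, origin at the middle of its underside; leave alone.
- dish: Small green glass dish, 44 in diameter, 24 high, origin at the centre of its underside, on the left; leave alone.
Mind the look-alikes: they are no part of the job. Leave any green or turquoise look-alike of the lid alone.

How it is judged:
By the outcome, as a careful person would: the job done as asked, in the order asked, and still so for the second after the job is handed in, while the arm keeps its last pose, push and grip.
It also fails if it takes over 56 s, if anything falls off the work surface, if the arm or the gripper's body presses on something with over 40 N, if the wrist force passes 120 N, or if a joint passes its speed limit or range.

ROBOT

A 6-joint arm with a two-finger parallel gripper is mounted at the origin on the work surface. World frame = base frame: x ahead of the robot, y to its left, z up, the work surface at z = 0. Lengths are in m, angles in degrees, forces in N, time in s.
With the tool pointing down it reaches from about 0.3 to 0.775 m from the base axis. Payload 14.6 kg.
Tool frame: the origin (TCP) lies at the very end of the fingers, on their centre line; the grasp point (between the pads) lies 19 mm behind it (manip.hold_point_z is the distance from the TCP to the grasp point, in m); z points along the fingers, y is the line along which they close (so a half turn about z gives the same grasp; the last joint's range is limited). The gripper opens to 85 mm and grips with 20 to 120 N. Pads are 22 mm wide; open, the fingers measure 114 mm over their backs; the gripper's body (76 mm by 85 mm) begins 54 mm behind the grasp point. The pads swing forward as they close: fully open they stand 13 mm farther back than shut.
Start: joints at [67.403, 17.183, 87.147, -0, 75.671, -3.816], TCP at [0.177, 0.521, 0.231] pointing down, gripper open.
Joint ranges: [-173.82, 173.82], [-45.26, 126.66], [13.44, 144.39], [-59.66, 239.66], [0, 175.72], [-146.38, 146.38]. Speed limits (degrees/s): [127.2, 127.2, 147.25, 180, 180, 180].

INTERFACE

Orientations are given as a 3x3 rotation matrix whose columns are the frame's x, y, z axes.
In Python, from cell import sensors, vision, hand_in, manip gives the robot as it stands. The module is installed in compiled form; this text tells all that it offers.
- The arm moves only by the tool carry_out, never from a script. Its argument "deltas" is one flat list of numbers, 7 for each row, row after row: the turn, a rotation vector about the world's x, y, z as a fraction of full scale, then the shift along the world's x, y, z as a fraction of full scale, then the gripper's target within -1 to 1 (fully open at 1, half-way at 0, shut at -1). A call has 1 to 5 rows; each row shifts and turns the commanded pose from where the row before left it; what a row does not reach is not made up. Full scale, the value 1, is 20 cm for a shift and 180 degrees for a turn. A row lasts 1/8 s, in which the tool goes at most 62.5 mm and 10.7 degrees, less where a joint would pass 70% of its speed; a pose out of reach is approached as far as the arm can. A call with a number of a shift or a turn outside -1 to 1 is refused whole. A call with a gripper value outside its range is refused whole. The fingers move at their own pace and stop on an object; the grip force is fixed at half the most. Time passes only in rows, so rows that do not move let the fingers close. It gives the time, the measured TCP pose, the force, the opening and the grip force at its end, in the units of the state.
- sensors.sense(): the state, without advancing time (a new reading comes with each control period).
- vision.read_camera(name): name is "scene" or "top" or "wrist"; returns (picture, depth): 420x560x3 uint8, red, green, blue; 420x560 float32, m along the optical axis (not along the pixel's ray), 0 where there is no reading.
- vision.camera_info(name): a dict with "camera_matrix" (3x3 intrinsics, pixels), "position" and "attitude" of the camera in the world. Camera axes: x right, y up, looking along -z (the intrinsics and any distortion apply to the point x, -y, -z); pixel columns grow to the right and rows downward; lengths in m; the calibration is good to about 2 mm. The wrist camera is an equidistant fisheye: a pixel r from the principal point sees the ray r / f radians off the axis. A picture is of the moment at which its call begins: read the wrist's pose just before it. camera_info takes no time and is no camera call; for the wrist camera it gives the pose at the moment of the call.
- hand_in(): hands the job in; it is judged then, once.
Trained networks look in the newest picture that a camera, given by its name, has taken for a name from the list of things; names that differ only in an ending like _2 or _b are one class to them, and where a whole thing is asked for, a point or a joint stands for the part that bears it (a point fixed in the world has none). Each returns a list of dicts, best first, with "confidence" (0 to 1); they miss things now and then, are a little off and sometimes report something else, mostly with a low value. They report only what shows in the picture. A call takes as long as a camera call. They do not tell look-alikes from the thing itself.
- vision.look_for(camera, label): "point" ([x, y, z] in m, in world coordinates, good to about 4 mm: the middle of the surface that is visible of it).
- vision.trace(camera, label): "mask" (420x560 bool, what is visible of it).
The state is a dict: "clock": time; "joint_pos": joint angles; "joint_vel": joint speeds; "tau": joint torques, N m; "tcp_pos": TCP position; "ee_rot": TCP orientation; "contact_force": force on the tool from outside, world axes, zero at the start; "torque": the same for the moment, N m; "gripper_width": finger opening in m; "gripper_force": force on a finger pad.
Only numpy, scipy, OpenCV 4.12 (cv2) and the standard library are available. Lean on these libraries where they do the work, as an engineer would, in place of code of your own. Each camera call takes 0.05 s, during which the arm holds its last target. There are 200 camera calls.

## Working session

There is one attempt and no reset: what is moved stays moved. The work goes in short steps, Python scripts to look and compute and a tool call to move; the robot and the scene stay as the last step left them, time stands still between calls to the robot, and variables do not carry over. Pictures are saved under pics/ and viewed, at most 10 in all, crops included, and the job is handed in when it is done.

Besides the shell and the picture viewer there is one more tool, called after "Call:" by a JSON object that holds its "api" and its "payload", one argument or row to a line. carry_out: Moves the arm, as the interface text tells. Shift numbers are shares of 20 cm and turn numbers shares of 180 degrees, none past 1 either way. Its arguments: {"type":"object","properties":{"deltas":{"type":"array"}},"required":["deltas"]}

```bash
mkdir -p pics; cat > h.py <<'E'
import numpy as np, cv2
from cell import sensors, vision, hand_in, manip
def cloud(cam):
    i=vision.camera_info(cam); p,d=vision.read_camera(cam)
    K=np.array(i["camera_matrix"]); v,u=np.mgrid[:420,:560]
    x=(u-K[0,2])/K[0,0]; y=(v-K[1,2])/K[1,1]
    P=np.stack([x*d,-y*d,-d],-1)@np.array(i["attitude"]).T+np.array(i["position"])
    return p,d,P
E
python3 - <<'E'
from h import *
s=sensors.sense(); print(s["clock"],s["tcp_pos"],s["ee_rot"],s["gripper_width"],s["contact_force"],manip.hold_point_z)
p,d,P=cloud("top"); cv2.imwrite("pics/top.png",p[...,::-1]); np.save("top.npy",P)
for l in ["lid","lid_knob","cleaner","mat","basket_grip"]:
    print(l,[(np.round(r["point"],3),round(r["confidence"],2)) for r in vision.look_for("top",l)])
p,d,P=cloud("scene"); cv2.imwrite("pics/scene.png",p[...,::-1])
for l in ["lid","lid_knob"]:
    print(l,[(np.round(r["point"],3),round(r["confidence"],2)) for r in vision.look_for("scene",l)])
E
```

```text
0.0 [0.17699798 0.52048464 0.23070189] [[-9.46752318e-01  3.21962473e-01 -4.63501036e-04]
 [ 3.21962796e-01  9.46751670e-01 -1.11008494e-03]
 [ 8.14146891e-05 -1.20020558e-03 -9.99999276e-01]] 0.08513682670685828 [ 0.21849982 -0.08682793  0.83191983] 0.0187
lid [(array([0.514, 0.165, 0.136]), 0.93), (array([0.189, 0.316, 0.008]), 0.93), (array([ 0.216, -0.314,  0.014]), 0.71), (array([0.751, 0.202, 0.02 ]), 0.56)]
lid_knob [(array([0.188, 0.313, 0.013]), 0.81), (array([ 0.218, -0.316,  0.007]), 0.78), (array([0.519, 0.171, 0.135]), 0.68)]
cleaner [(array([0.505, 0.163, 0.128]), 0.71)]
mat [(array([ 0.497, -0.182, -0.001]), 0.66)]
basket_grip []
lid [(array([0.522, 0.157, 0.134]), 0.92), (array([ 0.227, -0.32 ,  0.015]), 0.72), (array([0.189, 0.316, 0.016]), 0.6)]
lid_knob [(array([0.19 , 0.314, 0.012]), 0.87), (array([0.521, 0.163, 0.134]), 0.79), (array([ 0.23 , -0.32 ,  0.011]), 0.69)]
```

View pics/top.png

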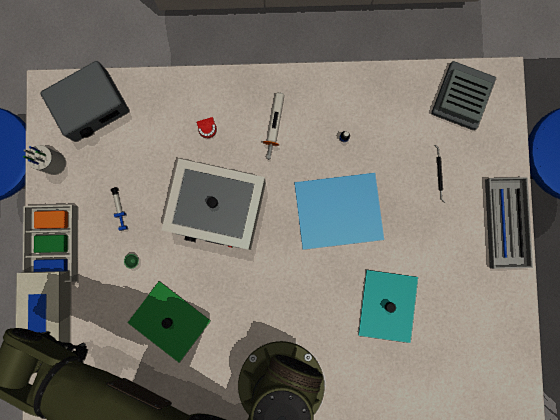

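View pics/scene.png

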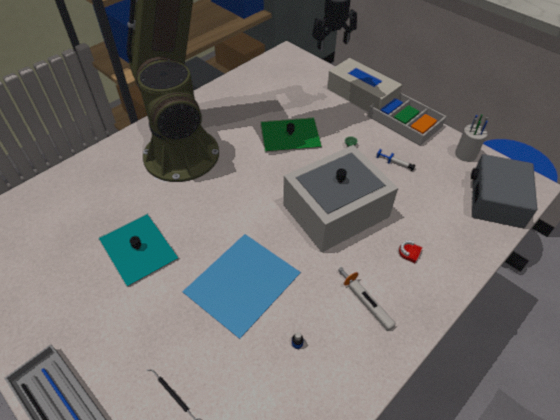

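The pictures show the grey lid with its black knob at top-view pixel (212,202), the blue mat at (340,210), and green and turquoise decoy lids at (168,322) and (389,306). Next I'll measure from the depth cloud.

```bash
python3 - <<'E'
from h import *
P=np.load("top.npy"); p=cv2.imread("pics/top.png").astype(int)
def rect(m,n):
    q=P[m]; r=cv2.minAreaRect((q[:,:2]*1000).astype(np.float32)); print(n,m.sum(),np.round(r,1).tolist() if 0 else r,"z",np.percentile(q[:,2],[5,50,95]).round(4))
X,Y,Z=P[...,0],P[...,1],P[...,2]
reg=(abs(X-.515)<.16)&(abs(Y-.165)<.18)
rect(reg&(Z>.16)&(Z<.19),"knob")
top=reg&(Z>.12)&(Z<.145); bright=p.sum(-1)/3
rect(top,"cleaner top"); 
k=np.ones((3,3),np.uint8)
lid=cv2.morphologyEx((top&(bright<150)).astype(np.uint8),cv2.MORPH_OPEN,k)>0
n,l,st,c=cv2.connectedComponentsWithStats(lid.astype(np.uint8)); j=1+st[1:,4].argmax(); rect(l==j,"lid")
mat=(p[...,0]-p[...,2]>60)&(abs(X-.5)<.2)&(abs(Y+.18)<.2)&(Z<.03); rect(cv2.morphologyEx(mat.astype(np.uint8),cv2.MORPH_OPEN,k)>0,"mat")
q=P[reg&(Z>.16)&(Z<.19)]; print(q.mean(0),q[:,2].max())
E
```

```text
knob 90 ((513.792236328125, 168.61029052734375), (25.5637149810791, 26.624736785888672), 89.2492904663086) z [0.1634 0.1694 0.1738]
cleaner top 6444 ((514.3400268554688, 171.1808319091797), (241.09616088867188, 200.53807067871094), 76.02857208251953) z [0.1259 0.1316 0.1371]
lid 3986 ((514.29736328125, 171.11338806152344), (196.91876220703125, 155.30062866210938), 76.37521362304688) z [0.1283 0.133  0.1378]
mat 5580 ((442.1407165527344, -201.14393615722656), (309.786376953125, 264.5082702636719), 5.561884880065918) z [-0.0028  0.0025  0.0082]
[0.51400539 0.16871125 0.1690678 ] 0.17615716003531223
```

Call:
{"api": "carry_out", "payload": {
  "deltas": [0,0,0.003,0.168,-0.175,0,1,0,0,0.003,0.168,-0.175,0,1,0,0,0.003,0.168,-0.175,0,1,0,0,0.003,0.168,-0.175,0,1,0,0,0.003,0.168,-0.175,0,1]
}}

```text
clock: 1.08
tcp_pos: [0.346, 0.3445, 0.2315]
ee_rot: [[-0.961, 0.277, 0.0], [0.277, 0.961, 0.0], [-0.0, 0.0, -1.0]]
contact_force: [0.5, 1.2, 0.2]
gripper_width: 0.0853
gripper_force: 0.0
```

Call:
{"api": "carry_out", "payload": {
  "deltas": [0,0,0.003,0.168,-0.175,0,1,0,0,0.003,0.168,-0.175,0,1,0,0,0.003,0.168,-0.175,0,1,0,0,0.002,0.168,-0.175,0,1,0,0,0.002,0.168,-0.175,0,1]
}}

```text
clock: 1.7
tcp_pos: [0.5141, 0.1694, 0.2314]
ee_rot: [[-0.971, 0.237, 0.0], [0.237, 0.971, 0.0], [-0.0, 0.0, -1.0]]
contact_force: [0.7, 1.2, -0.4]
gripper_width: 0.0855
gripper_force: 0.0
```

Call:
{"api": "carry_out", "payload": {
  "deltas": [0,0,0,0,0,0,1,0,0,0,0,0,0,1]
}}

```text
clock: 1.95
tcp_pos: [0.5128, 0.1709, 0.2312]
ee_rot: [[-0.971, 0.238, -0.0], [0.238, 0.971, 0.0], [0.0, -0.0, -1.0]]
contact_force: [0.7, -0.1, -0.2]
gripper_width: 0.0853
gripper_force: 0.0
```

```bash
cat >> h.py <<'E'
def wcloud():
    i=vision.camera_info("wrist"); p,d=vision.read_camera("wrist")
    K=np.array(i["camera_matrix"]); v,u=np.mgrid[:420,:560]
    x=(u-K[0,2])/K[0,0]; y=(v-K[1,2])/K[1,1]; r=np.hypot(x,y)+1e-9
    t=np.tan(np.minimum(r,1.5))/r
    P=np.stack([x*t*d,-y*t*d,-d],-1)@np.array(i["attitude"]).T+np.array(i["position"])
    return p,d,P
E
python3 - <<'E'
from h import *
s=sensors.sense(); print(s["clock"],s["tcp_pos"],s["ee_rot"].__repr__(),s["contact_force"])
P=np.load("top.npy"); p=cv2.imread("pics/top.png").astype(int); X,Y,Z=np.moveaxis(P,-1,0)
m=((p[...,0]-p[...,2]>60)&(abs(X-.5)<.2)&(abs(Y+.18)<.2)&(Z<.03)).astype(np.uint8)
n,l,st,c=cv2.connectedComponentsWithStats(cv2.morphologyEx(m,cv2.MORPH_OPEN,np.ones((3,3)))); j=1+st[1:,4].argmax()
print("mat",cv2.minAreaRect((P[l==j][:,:2]*1000).astype(np.float32)))
p,d,P=wcloud(); cv2.imwrite("pics/w1.png",p[...,::-1]); X,Y,Z=np.moveaxis(P,-1,0)
m=(d>0)&(np.hypot(X-.514,Y-.17)<.05)&(Z>.155)&(Z<.18)
print("knob",m.sum(),cv2.minEnclosingCircle((P[m][:,:2]*1000).astype(np.float32)),P[m].mean(0),np.percentile(Z[m],[5,50,95]))
print([(np.round(r["point"],3),round(r["confidence"],2)) for r in vision.look_for("wrist","lid_knob")])
E
```

```text
1.95 [0.51280535 0.17086704 0.23116503] array([[-9.71293062e-01,  2.37885760e-01, -3.89982950e-04],
       [ 2.37885761e-01,  9.71293139e-01,  4.37237162e-05],
       [ 3.89189013e-04, -5.03028486e-05, -9.99999923e-01]]) [ 0.67850524 -0.13116687 -0.1797639 ]
mat ((496.1142578125, -183.41163635253906), (198.91015625, 239.67291259765625), 5.561884880065918)
knob 1430 ((515.8679809570312, 170.1836395263672), 13.98974895477295) [0.5142157  0.17048208 0.16863755] [0.16057564 0.1695841  0.17068409]
[(array([0.504, 0.173, 0.132]), 0.78)]
```

View pics/w1.png

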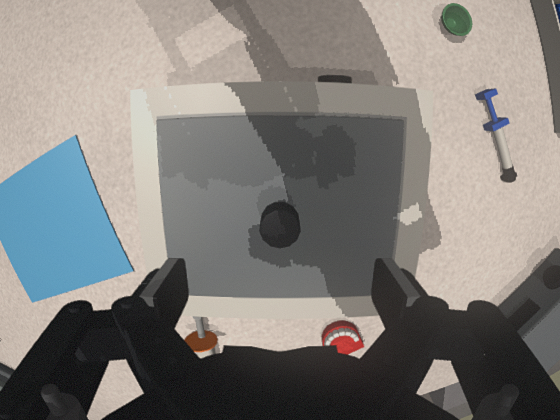

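The wrist view shows the knob at (280,224), centred between the fingers. Depth puts it at about (0.515, 0.170) with its top at z = 0.170, as expected. Going down to grip it.

Call:
{"api": "carry_out", "payload": {
  "deltas": [0,0,0,0.01,-0.004,-0.15,1,0,0,0,0,0,-0.15,1,0,0,0,0,0,-0.1,1,0,0,0,0,0,-0.05,1,0,0,0,0,0,0,1]
}}

```text
clock: 2.68
tcp_pos: [0.5148, 0.1703, 0.1413]
ee_rot: [[-0.972, 0.237, -0.0], [0.237, 0.972, -0.0], [0.0, -0.0, -1.0]]
contact_force: [0.0, 0.5, 0.9]
gripper_width: 0.0856
gripper_force: 0.0
```

Call:
{"api": "carry_out", "payload": {
  "deltas": [0,0,0,0,0,0,-1,0,0,0,0,0,0,-1,0,0,0,0,0,0,-1,0,0,0,0,0,0,-1,0,0,0,0,0,0,-1]
}}

```text
clock: 3.3
tcp_pos: [0.5153, 0.17, 0.1419]
ee_rot: [[-0.971, 0.237, 0.001], [0.237, 0.971, 0.0], [-0.001, 0.0, -1.0]]
contact_force: [-0.7, -0.5, 5.8]
gripper_width: 0.0267
gripper_force: 58.9
```

Call:
{"api": "carry_out", "payload": {
  "deltas": [0,0,0,0,0,0.02,-1,0,0,0,0,0,0.05,-1,0,0,0,0,0,0.1,-1,0,0,0,0,0,0.13,-1,0,0,0,0,0,0.1,-1]
}}

```text
clock: 3.92
tcp_pos: [0.5151, 0.1699, 0.2229]
ee_rot: [[-0.971, 0.238, 0.001], [0.238, 0.971, 0.0], [-0.001, 0.0, -1.0]]
contact_force: [0.9, 0.3, -2.5]
gripper_width: 0.0264
gripper_force: 59.1
```

Call:
{"api": "carry_out", "payload": {
  "deltas": [0,0,0,0,0,0,-1,0,0,0,0,0,0,-1]
}}

```text
clock: 4.18
tcp_pos: [0.5147, 0.1698, 0.2205]
ee_rot: [[-0.971, 0.238, -0.001], [0.238, 0.971, -0.0], [0.001, -0.001, -1.0]]
contact_force: [-0.6, -1.0, -1.8]
gripper_width: 0.0264
gripper_force: 59.1
```

```bash
python3 - <<'E'
from h import *
p,d,P=wcloud(); cv2.imwrite("pics/w2.png",p[...,::-1])
E
```

```text
(no output)
```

View pics/w2.png

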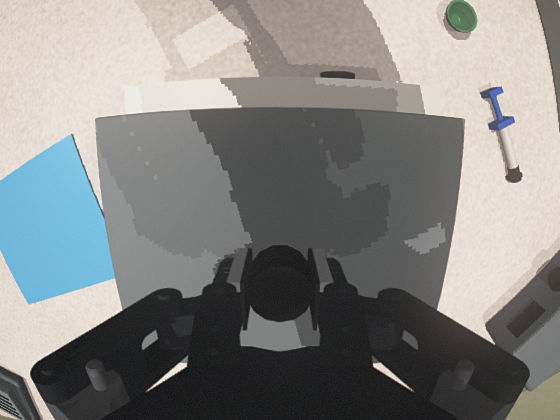

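The lid is held level by the knob at (280,283), clear of the rim. I'll carry it to the mat centre at (0.496, -0.183), turning it +19° to match the mat.

Call:
{"api": "carry_out", "payload": {
  "deltas": [0,0,0.006,-0.009,-0.07,0,-1,0,0,0.01,-0.009,-0.13,0,-1,0,0,0.012,-0.009,-0.2,0,-1,0,0,0.012,-0.009,-0.2,0,-1,0,0,0.012,-0.009,-0.2,0,-1]
}}

```text
clock: 4.85
tcp_pos: [0.5056, 0.0087, 0.2204]
ee_rot: [[-0.997, 0.075, -0.001], [0.075, 0.997, 0.0], [0.001, -0.0, -1.0]]
contact_force: [1.4, -0.6, -2.0]
gripper_width: 0.0264
gripper_force: 59.2
```

Call:
{"api": "carry_out", "payload": {
  "deltas": [0,0,0.012,-0.009,-0.2,0,-1,0,0,0.012,-0.009,-0.2,0,-1,0,0,0.012,-0.009,-0.2,0,-1,0,0,0.012,-0.01,-0.2,0,-1,0,0,0.007,-0.01,-0.115,0,-1]
}}

```text
clock: 5.48
tcp_pos: [0.4961, -0.1747, 0.2203]
ee_rot: [[-0.995, -0.096, -0.001], [-0.096, 0.995, 0.0], [0.001, 0.001, -1.0]]
contact_force: [0.1, -0.5, -2.2]
gripper_width: 0.0265
gripper_force: 59.2
```

Call:
{"api": "carry_out", "payload": {
  "deltas": [0,0,0,0,-0.05,0,-1,0,0,0,0,0,0,-1,0,0,0,0,0,0,-1]
}}

```text
clock: 5.85
tcp_pos: [0.4968, -0.1822, 0.2211]
ee_rot: [[-0.995, -0.097, -0.0], [-0.097, 0.995, 0.0], [0.0, 0.0, -1.0]]
contact_force: [-0.5, 0.2, -2.4]
gripper_width: 0.0262
gripper_force: 59.2
```

Call:
{"api": "carry_out", "payload": {
  "deltas": [0,0,0,0,0,-0.05,-1,0,0,0,0,0,-0.15,-1,0,0,0,0,0,-0.2,-1,0,0,0,0,0,-0.2,-1,0,0,0,0,0,-0.15,-1]
}}

```text
clock: 6.48
tcp_pos: [0.496, -0.1823, 0.069]
ee_rot: [[-0.995, -0.097, -0.002], [-0.097, 0.995, 0.001], [0.001, 0.001, -1.0]]
contact_force: [0.5, -0.0, -1.5]
gripper_width: 0.0262
gripper_force: 59.2
```

Call:
{"api": "carry_out", "payload": {
  "deltas": [0,0,0,0,0,-0.1,-1,0,0,0,0,0,-0.06,-1,0,0,0,0,0,-0.03,-1,0,0,0,0,0,-0.02,-1,0,0,0,0,0,0,-1]
}}

```text
clock: 7.1
tcp_pos: [0.4968, -0.1831, 0.0295]
ee_rot: [[-0.995, -0.096, 0.0], [-0.096, 0.995, -0.0], [-0.0, -0.0, -1.0]]
contact_force: [-0.0, 0.4, -1.8]
gripper_width: 0.026
gripper_force: 59.2
```

Call:
{"api": "carry_out", "payload": {
  "deltas": [0,0,0,0,0,-0.01,-1,0,0,0,0,0,-0.01,-1,0,0,0,0,0,-0.005,-1,0,0,0,0,0,0,-1,0,0,0,0,0,0,-1]
}}

```text
clock: 7.72
tcp_pos: [0.4967, -0.1831, 0.0243]
ee_rot: [[-0.995, -0.096, 0.0], [-0.096, 0.995, -0.0], [-0.0, -0.0, -1.0]]
contact_force: [-1.0, 0.1, -1.6]
gripper_width: 0.0266
gripper_force: 59.2
```

Not yet in contact. Lowering slowly the rest of the way.

Call:
{"api": "carry_out", "payload": {
  "deltas": [0,0,0,0,0,-0.005,-1,0,0,0,0,0,-0.005,-1,0,0,0,0,0,-0.003,-1,0,0,0,0,0,0,-1]
}}

```text
clock: 8.22
tcp_pos: [0.4967, -0.1831, 0.0216]
ee_rot: [[-0.995, -0.096, -0.0], [-0.096, 0.995, 0.0], [0.0, 0.0, -1.0]]
contact_force: [-0.9, -0.1, -3.0]
gripper_width: 0.0261
gripper_force: 59.2
```

Call:
{"api": "carry_out", "payload": {
  "deltas": [0,0,0,0,0,-0.004,-1,0,0,0,0,0,0,-1]
}}

```text
clock: 8.48
tcp_pos: [0.4967, -0.1831, 0.0209]
ee_rot: [[-0.995, -0.096, 0.0], [-0.096, 0.995, -0.0], [-0.0, -0.0, -1.0]]
contact_force: [-0.3, 0.1, -1.0]
gripper_width: 0.0265
gripper_force: 59.5
```

Call:
{"api": "carry_out", "payload": {
  "deltas": [0,0,0,0,0,-0.004,-1,0,0,0,0,0,0,-1]
}}

```text
clock: 8.72
tcp_pos: [0.4967, -0.1831, 0.0208]
ee_rot: [[-0.995, -0.096, 0.0], [-0.096, 0.995, -0.0], [-0.0, -0.0, -1.0]]
contact_force: [-5.0, 2.6, 9.9]
gripper_width: 0.0263
gripper_force: 60.6
```

Contact: 10 N upward at the predicted height. Opening slowly, then retreating.

Call:
{"api": "carry_out", "payload": {
  "deltas": [0,0,0,0,0,0,-0.2,0,0,0,0,0,0,0.2,0,0,0,0,0,0,1,0,0,0,0,0,0,1,0,0,0,0,0,0,1]
}}

```text
clock: 9.35
tcp_pos: [0.4967, -0.1831, 0.0201]
ee_rot: [[-0.995, -0.096, 0.0], [-0.096, 0.995, -0.0], [-0.0, -0.0, -1.0]]
contact_force: [-0.0, -0.2, -0.4]
gripper_width: 0.0855
gripper_force: 0.0
```

Call:
{"api": "carry_out", "payload": {
  "deltas": [0,0,0,0,0,0.05,1,0,0,0,0,0,0.15,1,0,0,0,0,0,0.25,1,0,0,0,0,0,0.28,1,0,0,0,0,0,0.28,1]
}}

```text
clock: 9.98
tcp_pos: [0.4963, -0.1829, 0.2247]
ee_rot: [[-0.995, -0.096, 0.001], [-0.096, 0.995, -0.0], [-0.001, -0.0, -1.0]]
contact_force: [0.0, 1.0, 0.5]
gripper_width: 0.0853
gripper_force: 0.0
```

Call:
{"api": "carry_out", "payload": {
  "deltas": [0,0,0,0,0,0,1,0,0,0,0,0,0,1]
}}

```text
clock: 10.22
tcp_pos: [0.4964, -0.183, 0.222]
ee_rot: [[-0.995, -0.096, -0.0], [-0.096, 0.995, 0.0], [0.0, 0.0, -1.0]]
contact_force: [0.3, 0.9, -0.8]
gripper_width: 0.0849
gripper_force: 0.0
```

```bash
python3 - <<'E'
from h import *
s=sensors.sense(); print(s["clock"],s["tcp_pos"],s["joint_pos"])
p,d,P=cloud("top"); cv2.imwrite("pics/top2.png",cv2.resize(p[110:270,140:400,::-1],None,fx=3,fy=3)); np.save("top2.npy",P)
print([(np.round(r["point"],3),round(r["confidence"],2)) for r in vision.look_for("top","basket_grip")])
p=p.astype(int); X,Y,Z=np.moveaxis(P,-1,0)
bl=(p[...,2]-p[...,0]>50)&(abs(X-.514)<.09)&(abs(Y-.171)<.1)
q=P[bl]; r=cv2.minAreaRect((q[:,:2]*1000).astype(np.float32)); print("bar",bl.sum(),r,q.mean(0))
m=(abs(X-.514)<.16)&(abs(Y-.171)<.18)&(Z>.122)&(Z<.14);print("cleaner",cv2.minAreaRect((P[m][:,:2]*1000).astype(np.float32)))
E
```

```text
10.225 [ 0.49638975 -0.18297139  0.22195635] [-2.42001316e+01  1.49640854e+01  9.12542138e+01 -2.21487083e-03
  7.37890146e+01 -1.19720084e+02]
[(array([0.51 , 0.166, 0.05 ]), 0.71)]
bar 191 ((511.7185974121094, 171.72164916992188), (13.68686580657959, 106.49261474609375), 74.799560546875) [0.51135503 0.17190847 0.1140693 ]
cleaner ((514.339111328125, 171.30908203125), (241.32333374023438, 200.50177001953125), 76.05362701416016)
```

View pics/top2.png

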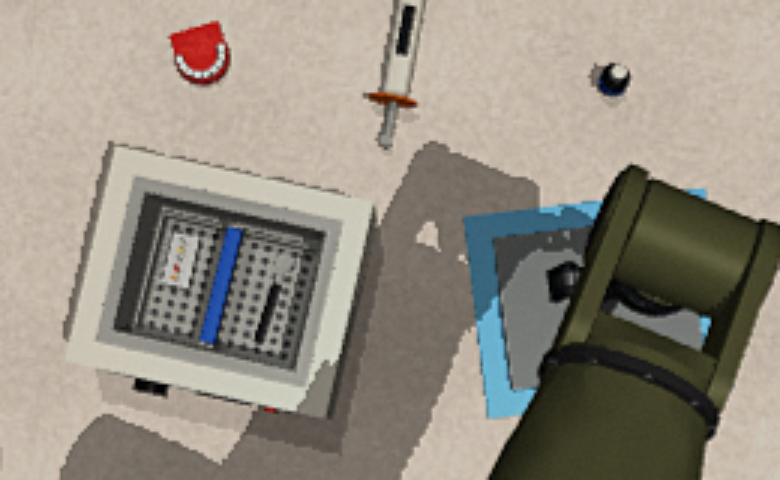

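The top view shows the lid on the mat and the blue bar at crop pixel (221,285). The bar measures centre (0.512, 0.172), top z = 0.114 and size 106 by 14, all as expected. The load is inside the basket. Moving back over it.

Call:
{"api": "carry_out", "payload": {
  "deltas": [0,0,-0.0115,0.008,0.177,0,1,0,0,-0.0115,0.008,0.177,0,1,0,0,-0.0115,0.008,0.177,0,1,0,0,-0.0115,0.008,0.177,0,1,0,0,-0.0115,0.008,0.177,0,1]
}}

```text
clock: 10.95
tcp_pos: [0.5043, -0.0049, 0.221]
ee_rot: [[-0.996, 0.085, -0.002], [0.085, 0.996, 0.0], [0.002, 0.0, -1.0]]
contact_force: [0.8, -0.8, -0.6]
gripper_width: 0.0851
gripper_force: 0.0
```

Call:
{"api": "carry_out", "payload": {
  "deltas": [0,0,-0.0115,0.008,0.177,0,1,0,0,-0.0115,0.008,0.177,0,1,0,0,-0.0115,0.008,0.177,0,1,0,0,-0.0115,0.008,0.177,0,1,0,0,-0.0115,0.008,0.18,0,1]
}}

```text
clock: 11.58
tcp_pos: [0.5123, 0.1726, 0.2209]
ee_rot: [[-0.965, 0.263, -0.002], [0.263, 0.965, -0.001], [0.002, -0.001, -1.0]]
contact_force: [0.2, -1.1, -0.4]
gripper_width: 0.0853
gripper_force: 0.0
```

Call:
{"api": "carry_out", "payload": {
  "deltas": [0,0,0,0,0,0,1,0,0,0,0,0,0,1]
}}

```text
clock: 11.82
tcp_pos: [0.5124, 0.1711, 0.2213]
ee_rot: [[-0.965, 0.261, -0.001], [0.261, 0.965, -0.001], [0.001, -0.001, -1.0]]
contact_force: [-0.3, -0.7, 0.1]
gripper_width: 0.0856
gripper_force: 0.0
```

```bash
python3 - <<'E'
from h import *
s=sensors.sense(); R=np.array(s["ee_rot"]); print(s["clock"],s["tcp_pos"],np.degrees(np.arctan2(R[1,1],R[0,1])))
p,d,P=wcloud(); cv2.imwrite("pics/w3.png",p[...,::-1]); pi=p.astype(int); X,Y,Z=np.moveaxis(P,-1,0)
bl=(pi[...,2]-pi[...,0]>50)&(abs(X-.514)<.08)&(abs(Y-.171)<.08)&(Z>.09)&(Z<.13)
q=P[bl]; print("bar all",cv2.minAreaRect((q[:,:2]*1000).astype(np.float32)),np.percentile(q[:,2],[5,50,95]))
q=q[q[:,2]>.111]; print("bar top",len(q),cv2.minAreaRect((q[:,:2]*1000).astype(np.float32)))
p,d,P=cloud("top"); pi=p.astype(int); X,Y,Z=np.moveaxis(P,-1,0)
m=(abs(X-.496)<.14)&(abs(Y+.183)<.14)&(Z>.008)&(Z<.022)&(abs(pi[...,2]-pi[...,0])<25)&(pi.sum(-1)<420)
print("lid on mat",m.sum(),cv2.minAreaRect((P[m][:,:2]*1000).astype(np.float32)),np.median(Z[m]))
k=(abs(X-.496)<.06)&(abs(Y+.183)<.06)&(Z>.035)&(Z<.07); print("knob",k.sum(),P[k].mean(0))
E
```

```text
11.825 [0.51244298 0.17107542 0.22127117] 74.84710931832343
bar all ((515.0773315429688, 172.1843719482422), (13.107071876525879, 103.41645050048828), 75.69813537597656) [0.11344846 0.11466172 0.11578686]
bar top 1665 ((515.0773315429688, 172.1843719482422), (13.107071876525879, 103.41645050048828), 75.69813537597656)
lid on mat 2909 ((495.7816162109375, -183.19619750976562), (149.00949096679688, 189.2329559326172), 5.3545613288879395) 0.0126872441918775
knob 76 [ 0.49484566 -0.18304551  0.04770884]
```

View pics/w3.png

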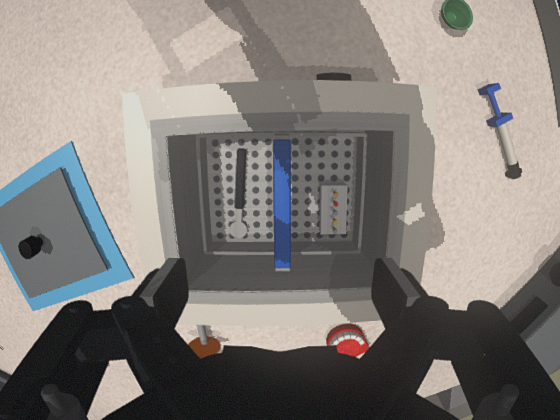

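The lid lies in the middle of the mat, knob up, with its plate at z = 0.013. In the wrist view the bar runs from (282,140) to (282,270), between the fingers. Going down to it.

Call:
{"api": "carry_out", "payload": {
  "deltas": [0,0,0.002,0.004,0.005,-0.15,1,0,0,0,0,0,-0.2,1,0,0,0,0,0,-0.18,1,0,0,0,0,0,-0.1,1,0,0,0,0,0,-0.035,1]
}}

```text
clock: 12.55
tcp_pos: [0.5131, 0.1717, 0.0881]
ee_rot: [[-0.966, 0.257, -0.002], [0.257, 0.967, -0.001], [0.002, -0.001, -1.0]]
contact_force: [0.0, 0.2, 0.4]
gripper_width: 0.0854
gripper_force: 0.0
```

Call:
{"api": "carry_out", "payload": {
  "deltas": [0,0,0,0,0,0,1,0,0,0,0,0,0,0,0,0,0,0,0,0,-0.4,0,0,0,0,0,0,-0.6,0,0,0,0,0,0,-1]
}}

```text
clock: 13.18
tcp_pos: [0.5136, 0.1726, 0.0894]
ee_rot: [[-0.967, 0.256, 0.0], [0.256, 0.967, 0.0], [-0.0, 0.0, -1.0]]
contact_force: [-9.3, -0.8, 18.6]
gripper_width: 0.0132
gripper_force: 60.4
```

Call:
{"api": "carry_out", "payload": {
  "deltas": [0,0,0,0,0,0,-1,0,0,0,0,0,0,-1,0,0,0,0,0,0,-1]
}}

```text
clock: 13.55
tcp_pos: [0.5136, 0.1726, 0.0894]
ee_rot: [[-0.967, 0.256, 0.001], [0.256, 0.967, 0.0], [-0.0, 0.0, -1.0]]
contact_force: [-0.5, 0.6, 5.4]
gripper_width: 0.0132
gripper_force: 59.4
```

Gripped at 13.2 mm. Raising it straight up with a gentle ramp, 145 mm in all.

Call:
{"api": "carry_out", "payload": {
  "deltas": [0,0,0,0,0,0.01,-1,0,0,0,0,0,0.02,-1,0,0,0,0,0,0.03,-1,0,0,0,0,0,0.04,-1,0,0,0,0,0,0.04,-1]
}}

```text
clock: 14.18
tcp_pos: [0.5135, 0.1725, 0.1178]
ee_rot: [[-0.967, 0.256, 0.0], [0.256, 0.967, 0.0], [-0.0, 0.0, -1.0]]
contact_force: [-0.4, 0.0, -2.3]
gripper_width: 0.0131
gripper_force: 58.4
```

Call:
{"api": "carry_out", "payload": {
  "deltas": [0,0,0,0,0,0.05,-1,0,0,0,0,0,0.06,-1,0,0,0,0,0,0.06,-1,0,0,0,0,0,0.06,-1,0,0,0,0,0,0.06,-1]
}}

```text
clock: 14.8
tcp_pos: [0.5135, 0.1725, 0.176]
ee_rot: [[-0.967, 0.256, 0.0], [0.256, 0.967, 0.0], [-0.0, 0.0, -1.0]]
contact_force: [-0.9, 0.4, -2.8]
gripper_width: 0.0129
gripper_force: 58.4
```

Call:
{"api": "carry_out", "payload": {
  "deltas": [0,0,0,0,0,0.06,-1,0,0,0,0,0,0.06,-1,0,0,0,0,0,0.06,-1,0,0,0,0,0,0.05,-1,0,0,0,0,0,0.04,-1]
}}

```text
clock: 15.42
tcp_pos: [0.5135, 0.1725, 0.2297]
ee_rot: [[-0.967, 0.256, 0.0], [0.256, 0.967, 0.0], [-0.0, 0.0, -1.0]]
contact_force: [-0.9, 0.1, -3.3]
gripper_width: 0.0128
gripper_force: 58.4
```

Call:
{"api": "carry_out", "payload": {
  "deltas": [0,0,0,0,0,0.025,-1,0,0,0,0,0,0.01,-1,0,0,0,0,0,0,-1,0,0,0,0,0,0,-1,0,0,0,0,0,0,-1]
}}

```text
clock: 16.05
tcp_pos: [0.5134, 0.1725, 0.2359]
ee_rot: [[-0.967, 0.256, -0.0], [0.256, 0.967, -0.0], [0.0, -0.0, -1.0]]
contact_force: [0.1, -0.2, -2.6]
gripper_width: 0.0129
gripper_force: 58.4
```

```bash
python3 - <<'E'
from h import *
s=sensors.sense(); print(s["clock"],s["tcp_pos"],s["contact_force"],s["torque"])
p,d,P=cloud("scene"); cv2.imwrite("pics/s2.png",cv2.resize(p[60:300,180:460,::-1],None,fx=2.5,fy=2.5)); X,Y,Z=np.moveaxis(P,-1,0)
pi=p.astype(int); b=(pi[...,2]-pi[...,0]>50)&(abs(X-.514)<.08)&(abs(Y-.171)<.08)&(Z>.2)
q=P[b]; A=np.c_[q[:,:2]-q[:,:2].mean(0),np.ones(len(q))]; print("bar scene",len(q),np.percentile(q[:,2],[2,50,98]))
p,d,P=wcloud(); cv2.imwrite("pics/w4.png",p[...,::-1]); X,Y,Z=np.moveaxis(P,-1,0)
m=(d>0)&(abs(X-.514)<.07)&(abs(Y-.171)<.09)&(Z>.18)&(Z<.205)
q=P[m]; c,*_=np.linalg.lstsq(np.c_[q[:,:2]-q[:,:2].mean(0),np.ones(len(q))],q[:,2],rcond=None); print("floor plane",len(q),c)
E
```

```text
16.05 [0.51341994 0.17248245 0.23586977] [ 0.06930936 -0.21816155 -2.63188971] [-0.06722892  0.02793621 -0.02248145]
bar scene 92 [0.25313116 0.26177082 0.26551422]
floor plane 25865 [ 0.01136729 -0.00888273  0.19545166]
```

View pics/s2.png

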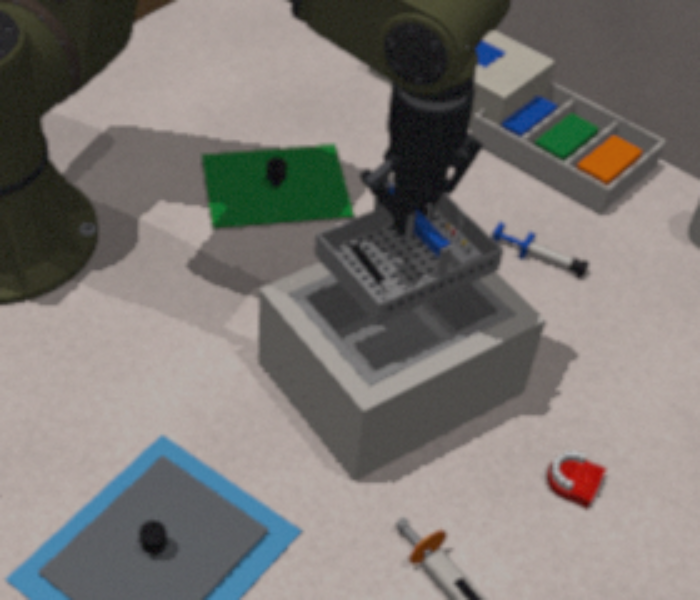

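View pics/w4.png

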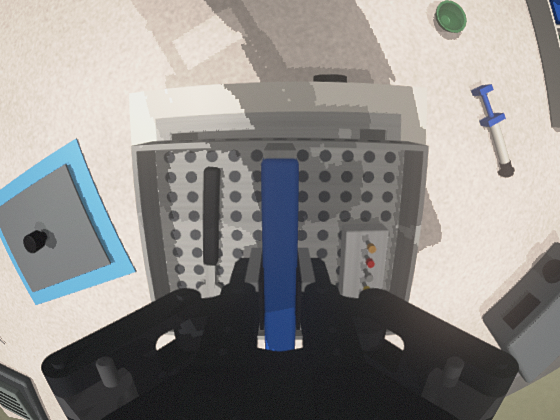

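The pictures show the basket level, with the mirror at wrist-view pixel (212,215) and the bur block at (365,260) both inside it. The floor plane puts its underside about 6.2 cm above the rim, tilted under 1°, and the lid is on the mat. Handing in.

```bash
python3 -c "
from cell import hand_in
print(hand_in())"
```

```text
the job is handed in; nothing more can be done
None
```

The job is handed in: the lid lies knob up in the middle of the blue mat, and the arm is holding the basket still and level about 6 cm above the tank rim with both instruments in it, at about 16 s of the 56 s allowed.

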